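Free a locked centrifuge lid with the release rod

TASK

The centrifuge has stopped with its lid locked. Take the square-handled release rod from the white tool stand, put its end through the slot in the sloping front panel, square to the panel, feel for the eyelet behind it and push the rod on through until the lid has popped fully up; then put the rod back upright, fully down in the stand, leaving the lid up. Leave the other tool and everything else on the bench where it is.

Things in the scene. Friction and masses are not known exactly. Their poses are not given: they have to be found in the camera images.
- rod_handle (a point): centre of the release rod's square grey handle (22 x 22 x 70 mm). z = along the rod, from the steel tip towards the handle; x and y are square to the handle's flats. Below it a straight round steel shank, 10 mm thick, 110 mm long. Whole rod 180 mm, about 0.12 kg; stands loosely in one of the stand's two holes, leaning a few degrees at most
- rod_tip (a point): the free end of the release rod's steel shank (flat 6 mm end with a 3 mm chamfer), on its axis, 145 mm below the handle's centre; same axes as rod_handle
- stand_hole_left (a point): mouth (top face, 60 mm above the bench) of one hole of the fixed white tool stand (60 x 160 x 60 mm); 13 mm round hole, 50 mm deep, upright, chamfered 2 mm; y axis = along the stand. The other hole is 90 mm away at -y. A tool standing fully down has its tip 50 mm below this point
- stand_hole_right (a point): mouth of the stand's other hole, the same in every way. One hole holds the release rod, the other the ball-headed tool; which is which varies
- slot (a point): middle of the slot in the centrifuge's grey sloping front panel, at its outer surface, 115 mm above the bench. z = panel's outward normal, 30 degrees from vertical, leaning towards the robot and its right; y = along the slot (level); x = up the slope. Slot 38 mm long (y), 18 mm wide (x), panel 5 mm thick; the panel reaches 60 mm up and down the slope and 145 mm to each side. The rod goes in along -z
- carrier_face (a point): point 6 mm behind the slot's middle (axes as slot), on the face of a stiff flat steel carrier, 8 mm thick, that closes the slot from behind. A round 13 mm eyelet (2 mm chamfer) goes straight through it along z: centred across the slot (x = 0), but anywhere from 9 mm one side to 9 mm the other along y. Its place is not measured: feel (or look) for it
- catch_start (a point): point 22 mm behind the slot's middle (axes as slot), 8 mm behind the carrier's back: where the face of the catch lies at the start, a flat plate wider than the eyelet's range. Through the eyelet it must be pushed 14 mm in along -z, to its stop 36 mm behind the panel's surface, against about 10 N; it stays where it is left. This point itself does not move
- lid_front (a point): front edge of the round white centrifuge lid, close behind the top of the sloping panel; 152 mm above the bench when shut (as at the start), 184 mm when fully up. The lid is hinged at the back, 230 mm behind this point, and geared to the catch: this edge rises about 2.3 mm for each mm the catch is pushed in and stays there
- ball_head (a point): bystander: centre of the 36 mm grey ball on the other tool in the stand (steel shank 10 mm, tip 100 mm below the ball's centre)
- tube_rack_mid (a point): bystander: orange tube rack with blue-capped tubes, 75 x 190 mm, 97 mm high; point 30 mm above the bench
- reagent_mid (a point): bystander: clear bottle with a blue cap, 62 mm thick, 150 mm high; its centre
- jar_mid (a point): bystander: jar with a white cap, 70 mm thick, 90 mm high; its centre
- timer_mid (a point): bystander: flat grey timer, 60 x 70 x 22 mm; its centre
- tip_box_mid (a point): bystander: open blue box, 120 x 85 x 45 mm; near its centre

How it is judged:
By the outcome, as a careful person would: the job done as asked, in the order asked, and still so for the second after the job is handed in, with the robot touching nothing.
It also fails if it takes over 64 s, if anything falls off the work surface, if the arm or the gripper's body presses on something with over 40 N, if the wrist force passes 120 N, or if a joint passes its speed limit or range.

ROBOT

A 6-joint arm with a two-finger parallel gripper is mounted at the origin on the work surface. World frame = base frame: x ahead of the robot, y to its left, z up, the work surface at z = 0. Lengths are in m, angles in rad, forces in N, time in s.
With the tool pointing down it reaches from about 0.35 to 0.775 m from the base axis. Payload 5.5 kg.
Tool frame: the origin (TCP) lies between the finger pads; the fingertips stand 19 mm ahead of it and the grasp point (between the pads) is the TCP (r.tcp_to_tips is the distance from the TCP to the fingertips, in m); z points along the fingers, y is the direction in which the jaws open and shut (so a half turn about z gives the same grasp; the last joint's range is limited). The gripper opens to 85 mm and grips with 20 to 120 N. Pads are 22 mm wide; open, the fingers measure 114 mm over their backs; the gripper's body (76 mm by 85 mm) begins 54 mm behind the grasp point. The pads swing forward as they close: fully open they stand 13 mm farther back than shut.
Start: joints at [-1.261, 0.313, 0.046, 1.304, 0, 1.431], TCP at [0.25, -0.518, 0.25] pointing down, gripper open.
Joint ranges: [-2.76, 2.76], [-0.86, 1.69], [-1.03, 1.26], [-2.2, 2.34], [-1.47, 1.5], [-3.14, 3.14]. Speed limits (rad/s): [2.57, 2.57, 3.14, 3.14, 3.14, 3.14].

INTERFACE

Orientations are given as a unit quaternion [w, x, y, z].
In Python, from rig import telemetry, vision, job, spotter, r gives the robot as it stands.
- The arm moves only by the shell command python3 -m handwheel 'ROWS' [FORCE]. ROWS is JSON, one flat list of numbers, 7 for each row, row after row: the closure, from -1 (fully open) to 1 (shut), then the shift along the tool's x, y, z in cm, then the turn, a rotation vector about the tool's x, y, z in degrees. In form: [gripper, dx, dy, dz, wx, wy, wz, gripper, dx, dy, dz, wx, wy, wz, ...]. A call has 1 to 20 rows; each row is the pose to reach, as a shift and turn from the pose commanded when the call began, along the tool's axes at that moment; what a row does not reach only later rows make up. A row lasts 1/12 s, in which the tool goes at most 41.7 mm and 7.16 degrees, less where a joint would pass 70% of its speed; a pose out of reach is approached as far as the arm can. A call with a gripper value outside its range is refused whole. The fingers move at their own pace and stop on an object; FORCE is the grip in N (left out, the last holds). Time passes only in rows, so rows that repeat a pose let the fingers close. It gives the time, the measured TCP pose, the force and the opening at its end, in the units of the state.
- telemetry.get_state(): the state, without advancing time (a new reading comes with each control period).
- vision.get_image(name): name is "scene" or "top" or "wrist"; returns the picture (384x512x3 uint8, red, green, blue); there is no depth.
- vision.camera_params(name): a dict with "intrinsics" (3x3 intrinsics, pixels), "camera_from_world" (4x4, takes a point from world to camera coordinates); the wrist camera has in their place "mount" (4x4, takes a point from camera to tool coordinates, whose origin is the TCP and whose axes are the flange's). Camera axes: x right, y down, z forward; pixel columns grow to the right and rows downward; lengths in m; the calibration is good to about 2 mm. The wrist camera is an equidistant fisheye: a pixel r from the principal point sees the ray r / f radians off the axis. A picture is of the moment at which its call begins: read the wrist's pose just before it. camera_params takes no time and is no camera call.
- job.sign_off(): hands the job in, once; it reports no verdict.
Trained networks look in the newest picture that a camera, given by its name, has taken for a name from the list of things; names that differ only in an ending like _2 or _b are one class to them, and where a whole thing is asked for, a point or a joint stands for the part that bears it (a point fixed in the world has none). Each returns a list of dicts, best first, with "p" (0 to 1); they miss things now and then, are a little off and sometimes report something else, mostly with a low value. They report only what shows in the picture. A call takes as long as a camera call.
- spotter.recognise(camera, name): "location" ([x, y, z] in m, in world coordinates, good to about 4 mm: the middle of the surface that is visible of it).
- spotter.cut_out(camera, name): "pixels" (384x512 bool, what is visible of it).
- spotter.landmark_of(camera, name): "location" ([x, y, z] in m, in world coordinates, good to about 4 mm: a listed point, or the origin of a listed thing).
The state is a dict: "time_s": time; "qpos": joint angles; "joint_vel": joint speeds; "joint_efforts": joint torques, N m; "eef_pos": TCP position; "ee_rot": TCP orientation; "ft_force": force on the tool from outside, world axes, zero at the start; "ft_torque": the same for the moment, N m; "opening": finger opening in m.
Only numpy, scipy, OpenCV 4.12 (cv2) and the standard library are available. Lean on these libraries where they do the work, as an engineer would, in place of code of your own. Each camera call takes 0.05 s, during which the arm holds its last target.

## Working session

There is one attempt and no reset: what is moved stays moved. The work goes in short steps, Python scripts to look and compute and a shell command to move; the robot and the scene stay as the last step left them, time stands still between calls to the robot, and variables do not carry over. Pictures are saved under pics/ and viewed, and the job is handed in when it is done.

```bash
ls; mkdir -p pics
cat > h.py <<'E'
import numpy as np, cv2
from rig import telemetry, vision, job, spotter, r
from scipy.spatial.transform import Rotation as R
def save(c,n):
    im=vision.get_image(c); cv2.imwrite('pics/'+n,cv2.cvtColor(im,cv2.COLOR_RGB2BGR)); return im
def Rq(q): return R.from_quat([q[1],q[2],q[3],q[0]])
def proj(cam,p):
    d=vision.camera_params(cam);T=np.array(d['camera_from_world']);K=np.array(d['intrinsics'])
    c=T[:3,:3]@np.array(p)+T[:3,3]; u=K@c; return u[:2]/u[2]
def st():
    s=telemetry.get_state(); return s
E
python3 - <<'E'
from h import *
s=st(); print({k:np.round(v,4) for k,v in s.items()})
for c in ['scene','top']:
    save(c,c+'0.png')
    d=vision.camera_params(c); print(c,np.round(d['intrinsics'],1).tolist(),np.round(d['camera_from_world'],3).tolist())
    for n in ['rod_handle','rod_tip','stand_hole_left','stand_hole_right','slot','lid_front','ball_head']:
        l=spotter.landmark_of(c,n); print(n,[(np.round(a['location'],4).tolist(),round(a['p'],2)) for a in l[:2]])
print(st()['time_s'])
E
```

```text
pics
{'time_s': np.float64(0.0), 'qpos': array([-1.2606,  0.314 ,  0.045 ,  1.3036, -0.    ,  1.4312]), 'joint_vel': array([ 0.0007,  0.0012,  0.0012, -0.0008, -0.0013, -0.    ]), 'joint_efforts': array([-1.20000e-03, -4.80615e+01,  2.98539e+01,  1.91000e-02,
       -4.00000e-04,  0.00000e+00]), 'eef_pos': array([ 0.2498, -0.5174,  0.2494]), 'ee_rot': array([-9.000e-04,  9.748e-01,  2.230e-01, -1.000e-04]), 'ft_force': array([-0.6677, -0.3954,  0.0819]), 'ft_torque': array([ 0.0356, -0.0067,  0.0087]), 'opening': np.float64(0.0854)}
scene [[375.9, 0.0, 253.7], [0.0, 375.9, 187.2], [0.0, 0.0, 1.0]] [[0.292, 0.956, 0.011, -0.205], [0.644, -0.188, -0.741, -0.24], [-0.707, 0.223, -0.671, 1.473], [0.0, 0.0, 0.0, 1.0]]
rod_handle [([0.5142, -0.2539, 0.1515], 0.78), ([0.5253, -0.3384, 0.0594], 0.46)]
rod_tip []
stand_hole_left [([0.511, -0.2554, 0.0626], 0.62), ([0.5178, -0.3443, 0.1083], 0.15)]
stand_hole_right [([0.5232, -0.3376, 0.0578], 0.97), ([0.5127, -0.2525, 0.1519], 0.29)]
slot [([0.6389, -0.0045, 0.1189], 0.69)]
lid_front [([0.6219, 0.0538, 0.1541], 0.64)]
ball_head [([0.5189, -0.3418, 0.1092], 0.6)]
top [[399.2, 0.0, 255.9], [0.0, 399.2, 194.3], [0.0, 0.0, 1.0]] [[-0.011, -1.0, 0.003, 0.06], [-0.995, 0.011, -0.098, 0.543], [0.098, -0.004, -0.995, 1.142], [0.0, 0.0, 0.0, 1.0]]
rod_handle [([0.5087, -0.2517, 0.154], 0.48), ([0.6923, -0.4187, 0.043], 0.38)]
rod_tip [([0.361, 0.3135, 0.0288], 0.32)]
stand_hole_left [([0.5076, -0.2522, 0.0591], 0.87)]
stand_hole_right [([0.5199, -0.338, 0.0572], 0.85)]
slot [([0.6347, -0.0046, 0.1164], 0.68), ([0.3726, -0.1616, 0.0111], 0.67)]
lid_front [([0.62, 0.0563, 0.1535], 0.67), ([0.5207, -0.338, 0.0578], 0.49)]
ball_head [([0.518, -0.3407, 0.1148], 0.52)]
0.8
```

View pics/scene0.png

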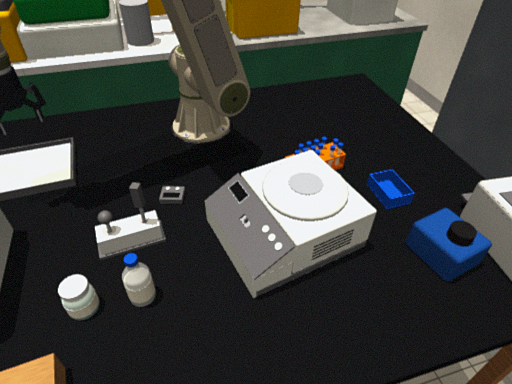

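View pics/top0.png

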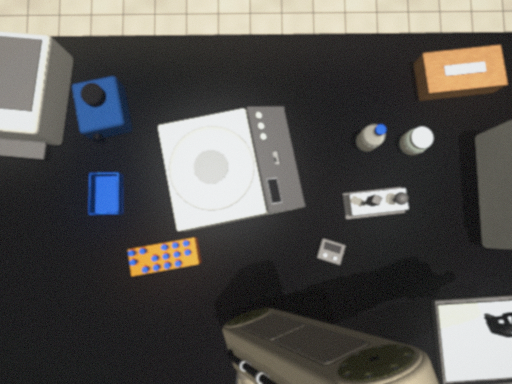

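Run:
```python
import cv2
a=cv2.imread('pics/scene0.png');b=cv2.imread('pics/top0.png')
cv2.imwrite('pics/c1.png',cv2.resize(a[165:285,85:285],None,fx=4,fy=4,interpolation=cv2.INTER_CUBIC))
cv2.imwrite('pics/c2.png',cv2.resize(b[95:225,235:425],None,fx=4,fy=4,interpolation=cv2.INTER_CUBIC))
from h import *
for p in [(0.512,-0.2535,.06),(.5215,-.338,.06),(.637,-.0045,.115),(.621,.055,.152),(.518,-.341,.11),(.511,-.253,.152)]:
    print(p,proj('scene',p).round(1),proj('top',p).round(1))
```

```text
(0.512, -0.2535, 0.06) [143.6 221.6] [364.2 203.2]
(0.5215, -0.338, 0.06) [111.  230.9] [393.7 199.6]
(0.637, -0.0045, 0.115) [245.  221.3] [276.8 157.1]
(0.621, 0.055, 0.152) [265.9 201.8] [255.1 160.6]
(0.518, -0.341, 0.11) [105.  217.1] [401.3 199.3]
(0.511, -0.253, 0.152) [137.  196.6] [373.6 201. ]
```

View pics/c1.png

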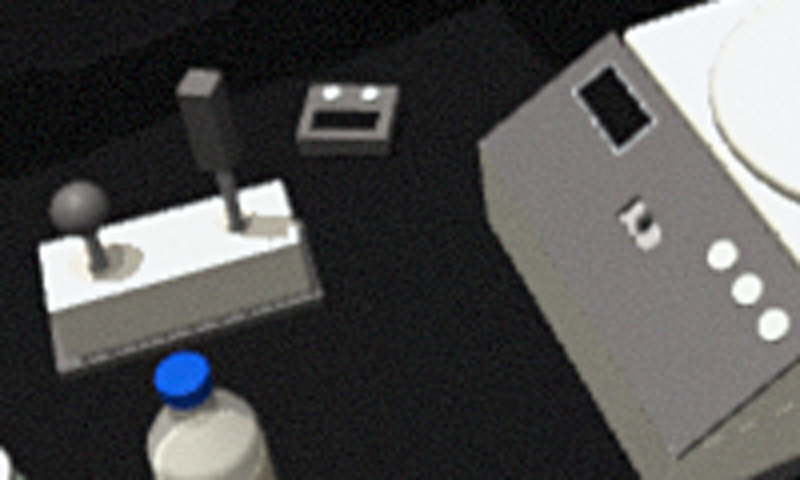

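View pics/c2.png

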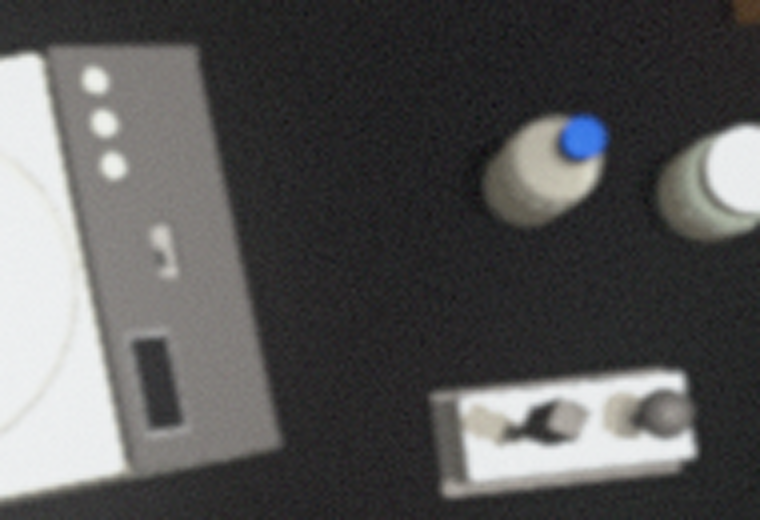

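Run:
```python
from h import *
from scipy.optimize import least_squares
S=lambda u,v:(85+u/4,165+v/4); T=lambda u,v:(235+u/4,95+v/4)
# slot frame: z normal leaning horiz dir d=(cos a, sin a); x = up the slope; y=level
def panel(p):
    x,y,a=p; d=np.array([np.cos(a),np.sin(a),0]); n=.5*d+np.array([0,0,np.cos(np.pi/6)])
    X=-np.cos(np.pi/6)*d+np.array([0,0,.5]); Y=np.cross(n,X); return np.array([x,y,.115]),X,Y,n
obs=[('top',T(48,45),.06,1),('top',T(130,472),.06,-1),('top',T(282,447),-.06,-1),('top',T(197,45),-.06,1),
('scene',S(615,35),.06,-1),('scene',S(480,143),-.06,-1),('scene',S(680,455),-.06,1),('top',T(164,251),0,0),('scene',S(640,224),0,0)]
# sign of y may be flipped; test
def res(p,sg):
    c,X,Y,n=panel(p); return np.concatenate([proj(k,c+X*u+Y*v*.145*sg)-np.array(o) for k,o,u,v in obs])
for sg in (1,-1):
    f=least_squares(res,[.637,-.0045,np.deg2rad(-100)],args=(sg,)); print(sg,f.cost,f.x,np.rad2deg(f.x[2])); 
    if f.cost<60: print(f.fun.reshape(-1,2).round(1).tolist())
ob2=[('top',T(455,400),-1,1),('top',T(683,370),-1+2,-1) ]
cor={'top':[T(455,398),T(683,370),T(697,458),T(470,480)],'scene':[S(303,245),S(48,310),S(40,245),S(280,182)]}
# order: (+x,+y),(+x,-y),(-x,-y),(-x,+y)
ss=[(1,1),(1,-1),(-1,-1),(-1,1)]
def r2(p):
    x,y,a=p; Y=np.array([-np.sin(a),np.cos(a),0]);X=np.array([np.cos(a),np.sin(a),0]); o=[]
    for k in cor:
        for (i,j),q in zip(ss,cor[k]): o.append(proj(k,np.array([x,y,.06])+X*.03*i+Y*.08*j)-np.array(q))
    return np.concatenate(o)
f=least_squares(r2,[.516,-.295,.1]);print(f.x,np.rad2deg(f.x[2]),f.cost,f.fun.reshape(-1,2).round(1).tolist())
x,y,a=f.x;Y=np.array([-np.sin(a),np.cos(a)]);print('holes',f.x[:2]+.045*Y,f.x[:2]-.045*Y)
# rod head top centre: scene crop ; shank exit
for q in [(.511,-.253,.18),(.511,-.253,.19)]: print(proj('scene',q),proj('top',q))
print(S(202,75),T(570,415))
```

```text
1 4939.835622645379 [ 0.63549175 -0.01504606 -4.67175178] -267.6716599323098
-1 3.7576633959928807 [ 0.63616969 -0.00282406 -1.38344896] -79.26578633550055
[[-0.0, 0.6], [1.1, -0.4], [-0.9, -0.4], [-1.0, 0.3], [-0.1, -1.0], [0.3, -0.5], [-1.0, 0.9], [0.2, -0.4], [0.5, -0.1]]
[ 0.51620689 -0.29574028  0.09409536] 5.391267076203598 2.3080787835221868 [[0.9, -0.4], [-0.4, 0.7], [-0.9, -0.4], [-0.1, 0.1], [-1.0, -0.7], [0.2, 0.4], [0.0, 0.3], [0.3, 0.0]]
holes [ 0.51197884 -0.25093934] [ 0.52043494 -0.34054121]
[134.76852973 188.45129342] [376.87630736 200.05404228]
[133.95196022 185.45638569] [378.08665918 199.72115092]
(135.5, 183.75) (377.5, 198.75)
```

```bash
cat >> h.py <<'E'
def want(pos,Rt=None,show=True):
    """row shift (cm) and turn (deg) in current tool axes to reach pos, Rt (3x3)"""
    s=st(); R0=Rq(s['ee_rot']); d=R0.inv().apply(np.array(pos)-np.array(s['eef_pos']))*100
    w=np.zeros(3) if Rt is None else (R0.inv()*R.from_matrix(Rt)).as_rotvec(degrees=True)
    if show: print('row',d.round(2).tolist(),w.round(2).tolist())
    return d,w
def wproj(P,pose=None):
    d=vision.camera_params('wrist');M=np.array(d['mount']);K=np.array(d['intrinsics'])
    s=st() if pose is None else pose
    t=Rq(s['ee_rot']).inv().apply(np.array(P)-np.array(s['eef_pos'])); c=M[:3,:3].T@(t-M[:3,3])
    th=np.arctan2(np.hypot(c[0],c[1]),c[2]);ph=np.arctan2(c[1],c[0]);f=K[0,0]
    return np.array([K[0,2]+f*th*np.cos(ph),K[1,2]+f*th*np.sin(ph)])
def wray(uv,pose=None):
    d=vision.camera_params('wrist');M=np.array(d['mount']);K=np.array(d['intrinsics'])
    s=st() if pose is None else pose
    x=np.array(uv,float)-K[:2,2];rr=np.hypot(*x);th=rr/K[0,0]
    c=np.array([*(x/rr*np.sin(th)),np.cos(th)]) if rr>0 else np.array([0,0,1.])
    R0=Rq(s['ee_rot']);return np.array(s['eef_pos'])+R0.apply(M[:3,3]),R0.apply(M[:3,:3]@c)
def rep():
    s=st();R0=Rq(s['ee_rot']).as_matrix();print('t',round(float(s['time_s']),2),'pos',np.round(s['eef_pos'],4),'z',R0[:,2].round(4),'y',R0[:,1].round(4),'F',np.round(s['ft_force'],1),'Ft',np.round(R0.T@s['ft_force'],1),'T',np.round(s['ft_torque'],2),'open',round(float(s['opening']),4),'q',np.round(s['qpos'],3))
E
python3 - <<'E'
from h import *
d=vision.camera_params('wrist');print(np.round(d['mount'],3).tolist(),np.round(d['intrinsics'],1).tolist())
want([.512,-.251,.30]); rep()
E
```

```text
[[-0.001, -0.961, -0.276, 0.07], [1.0, -0.001, -0.0, 0.001], [0.0, -0.276, 0.961, -0.123], [0.0, 0.0, 0.0, 1.0]] [[297.3, 0.0, 254.9], [0.0, 297.3, 188.3], [0.0, 0.0, 1.0]]
row [35.2, -12.64, -4.97] [0.0, 0.0, 0.0]
t 0.8 pos [ 0.25   -0.5179  0.2503] z [ 0.e+00 -1.e-04 -1.e+00] y [ 4.348e-01 -9.005e-01  1.000e-04] F [-0.2  0.   0.8] Ft [-0.2 -0.1 -0.8] T [ 0.03  0.   -0.03] open 0.0857 q [-1.261  0.313  0.046  1.304 -0.     1.431]
```

```bash
python3 -m handwheel '[-1,35.2,-12.6,-5,0,0,0,-1,35.2,-12.6,-5,0,0,0,-1,35.2,-12.6,-5,0,0,0,-1,35.2,-12.6,-5,0,0,0,-1,35.2,-12.6,-5,0,0,0,-1,35.2,-12.6,-5,0,0,0,-1,35.2,-12.6,-5,0,0,0,-1,35.2,-12.6,-5,0,0,0,-1,35.2,-12.6,-5,0,0,0,-1,35.2,-12.6,-5,0,0,0,-1,35.2,-12.6,-5,0,0,0,-1,35.2,-12.6,-5,0,0,0]' 60
python3 - <<'E'
from h import *
rep(); im=save('wrist','w1.png')
for P in [(.512,-.251,.19),(.512,-.251,.06),(.5204,-.3405,.06)]: print(wproj(P))
cv2.imwrite('pics/w1b.png',cv2.resize(cv2.imread('pics/w1.png')[:,80:430],None,fx=1.5,fy=1.5))
print(spotter.landmark_of('wrist','rod_handle')[:1],spotter.landmark_of('wrist','stand_hole_left')[:1])
E
```

```text
time_s: 1.8
eef_pos: [0.5121, -0.2512, 0.3001]
ee_rot: [0.0, 0.975, 0.224, -0.0]
ft_force: [-0.8, 0.2, -0.6]
opening: 0.0851
t 1.8 pos [ 0.5121 -0.2512  0.3001] z [-5.e-04 -3.e-04 -1.e+00] y [ 4.357e-01 -9.001e-01  1.000e-04] F [-0.8  0.2 -0.6] Ft [-0.6 -0.6  0.6] T [-0.05  0.03 -0.05] open 0.0851 q [-5.960e-01  2.970e-01  1.450e-01  1.419e+00 -1.000e-03  2.094e+00]
[252.94770555 191.68178656]
[253.66457458 161.59012316]
[319.21397519 185.8872152 ]
[{'location': [0.5108, -0.2539, 0.1523], 'p': 0.68}] [{'location': [0.5114, -0.2473, 0.0634], 'p': 0.86}]
```

View pics/w1.png

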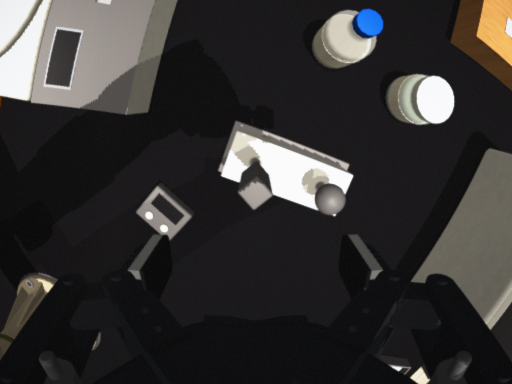

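Run:
```python
import cv2
a=cv2.imread('pics/w1.png')
cv2.imwrite('pics/w1c.png',cv2.resize(a[140:220,215:305],None,fx=7,fy=7,interpolation=cv2.INTER_CUBIC))
```

```text
(no output)
```

View pics/w1c.png

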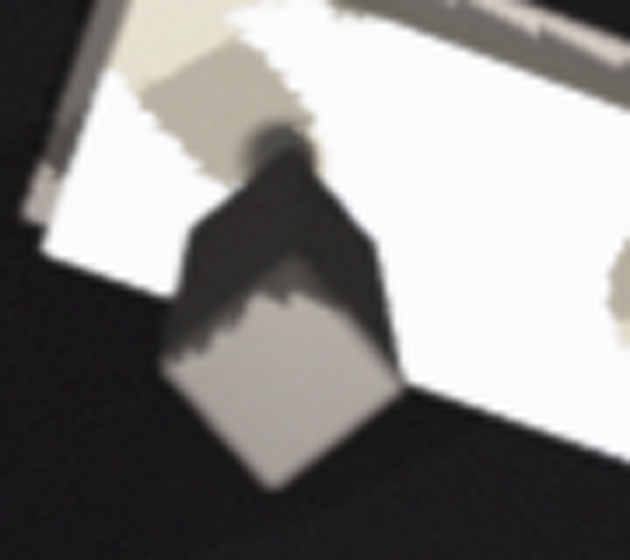

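Run:
```python
from h import *
def at(u,v,z):
    o,d=wray((215+u/7,140+v/7)); return (o+d*(z-o[2])/d[2])
C=[at(*c,.19) for c in [(162,365),(275,490),(403,383),(293,262)]]
for a,b in zip(C,C[1:]+C[:1]): e=b-a; print(np.linalg.norm(e).round(4),np.rad2deg(np.arctan2(e[1],e[0])).round(1))
print(np.mean(C,0),np.mean([C[0],C[2]],0)); print('hole',at(278,140,.06))
```

```text
0.0204 -114.0
0.0201 -22.8
0.0195 67.1
0.0197 154.6
[ 0.51088929 -0.2542653   0.19      ] [ 0.51107268 -0.2540999   0.19      ]
hole [ 0.51396307 -0.25194658  0.06      ]
```

Run:
```python
from h import *
a=np.deg2rad(-23.7);y=np.array([np.cos(a),np.sin(a),0]);z=np.array([0,0,-1.]);x=np.cross(y,z)
want([.5115,-.2533,.157],np.c_[x,y,z])
```

```text
row [0.0, 0.09, 14.31] [-0.03, 0.03, -40.65]
```

```bash
python3 -m handwheel '[-1,0,0.15,3,0,0,-7,-1,0,0.15,4,0,0,-14,-1,0,0.15,5,0,0,-21,-1,0,0.15,5,0,0,-28,-1,0,0.15,5,0,0,-35,-1,0,0.15,5,0,0,-40.6,-1,0,0.15,5,0,0,-40.6,-1,0,0.15,5,0,0,-40.6]'
python3 - <<'E'
from h import *
rep(); save('wrist','w2.png')
a=np.deg2rad(-23.7);y=np.array([np.cos(a),np.sin(a),0]);z=np.array([0,0,-1.]);x=np.cross(y,z)
want([.5115,-.2533,.157],np.c_[x,y,z])
print(wproj([.511,-.254,.19]))
E
```

```text
time_s: 2.62
eef_pos: [0.512, -0.2538, 0.2503]
ee_rot: [-0.0, 0.838, 0.545, -0.0]
ft_force: [0.1, 0.5, 0.8]
opening: 0.0855
t 2.62 pos [ 0.512  -0.2538  0.2503] z [-2.e-04 -1.e-04 -1.e+00] y [ 9.141e-01 -4.054e-01 -1.000e-04] F [0.1 0.5 0.8] Ft [ 0.5 -0.1 -0.8] T [ 0.03  0.03 -0.03] open 0.0855 q [-0.601  0.306  0.037  1.301 -0.     1.388]
row [0.0, -0.08, 9.33] [0.0, 0.01, -0.19]
[251.80231563 214.41572103]
```

View pics/w2.png

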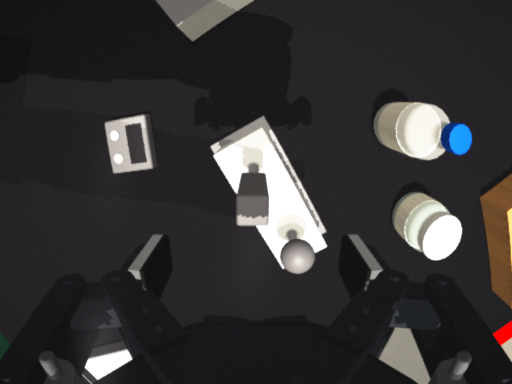

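```bash
python3 -m handwheel '[-1,0,-0.08,3,0,0,0,-1,0,-0.08,6,0,0,0,-1,0,-0.08,8,0,0,0,-1,0,-0.08,9.3,0,0,0,-1,0,-0.08,9.3,0,0,0,0.2,0,-0.08,9.3,0,0,0,1,0,-0.08,9.3,0,0,0,1,0,-0.08,9.3,0,0,0,1,0,-0.08,9.3,0,0,0,1,0,-0.08,9.3,0,0,0,1,0,-0.08,9.3,0,0,0,1,0,-0.08,9.3,0,0,0,1,0,-0.08,9.3,0,0,0,1,0,-0.08,9.3,0,0,0]' 60
python3 - <<'E'
from h import *
rep(); save('wrist','w3.png')
E
```

```text
time_s: 3.83
eef_pos: [0.5121, -0.2524, 0.1583]
ee_rot: [0.0, 0.837, 0.547, -0.0]
ft_force: [-0.9, 1.5, 4.6]
opening: 0.0216
t 3.83 pos [ 0.5121 -0.2524  0.1583] z [ 4.e-04 -8.e-04 -1.e+00] y [ 9.161e-01 -4.008e-01  7.000e-04] F [-0.9  1.5  4.6] Ft [ 1.  -1.4 -4.6] T [ 0.24  0.59 -0.01] open 0.0216 q [-0.598  0.347 -0.135  1.088 -0.     1.385]
```

View pics/w3.png

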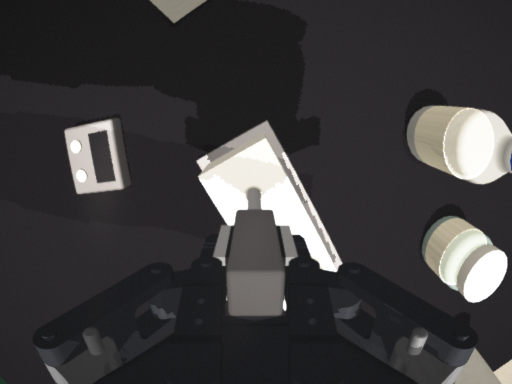

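```bash
python3 -m handwheel '[1,0,0,-1,0,0,0,1,0,0,-2.5,0,0,0,1,0,0,-4.5,0,0,0,1,0,0,-7,0,0,0,1,0,0,-9.5,0,0,0,1,0,0,-12,0,0,0,1,0,0,-13,0,0,0,1,0,0,-13,0,0,0,1,0,0,-13,0,0,0]' 80
python3 - <<'E'
from h import *
rep(); p=st(); save('wrist','w4.png')
print(spotter.landmark_of('wrist','rod_tip')[:2])
R0=Rq(p['ee_rot'])
for L in (0.11,.148): print(L,wproj(p['eef_pos']+R0.apply([0,0,L]),p))
a=cv2.imread('pics/w4.png');cv2.imwrite('pics/w4c.png',cv2.resize(a[120:330,180:330],None,fx=3,fy=3,interpolation=cv2.INTER_CUBIC)[:600])
save('scene','s4.png'); print(spotter.landmark_of('scene','rod_tip')[:2]); save('top','t4.png')
print('scene proj',proj('scene',p['eef_pos']+R0.apply([0,0,.148])))
a=cv2.imread('pics/s4.png');cv2.imwrite('pics/s4c.png',cv2.resize(a[90:250,60:260],None,fx=4,fy=3.75,interpolation=cv2.INTER_CUBIC)[:600])
E
```

```text
time_s: 4.63
eef_pos: [0.5123, -0.2524, 0.2872]
ee_rot: [0.0, 0.837, 0.547, 0.0]
ft_force: [0.5, 0.2, -1.5]
opening: 0.0213
t 4.63 pos [ 0.5123 -0.2524  0.2872] z [ 7.e-04 -5.e-04 -1.e+00] y [ 9.162e-01 -4.008e-01  8.000e-04] F [ 0.5  0.2 -1.5] Ft [0.4 0.4 1.5] T [-0.01  0.03 -0.01] open 0.0213 q [-0.598  0.298  0.115  1.387 -0.     1.385]
[{'location': [0.5107, -0.2516, 0.1418], 'p': 0.94}]
0.11 [253.56114095 191.62068341]
0.148 [253.74918659 180.05810806]
[{'location': [0.5109, -0.2526, 0.1393], 'p': 0.58}]
scene proj [138.21751481 200.56977612]
```

View pics/w4c.png

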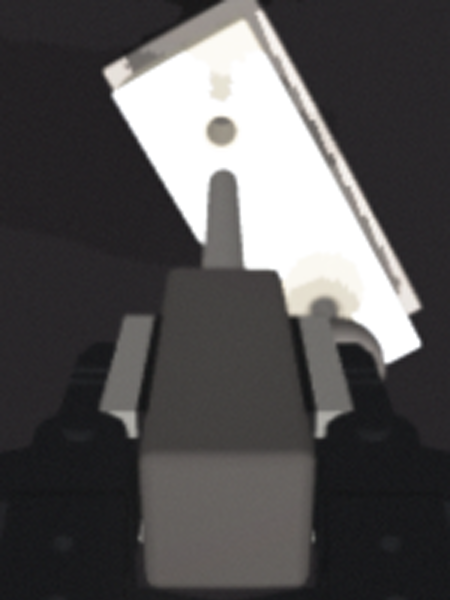

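View pics/s4c.png

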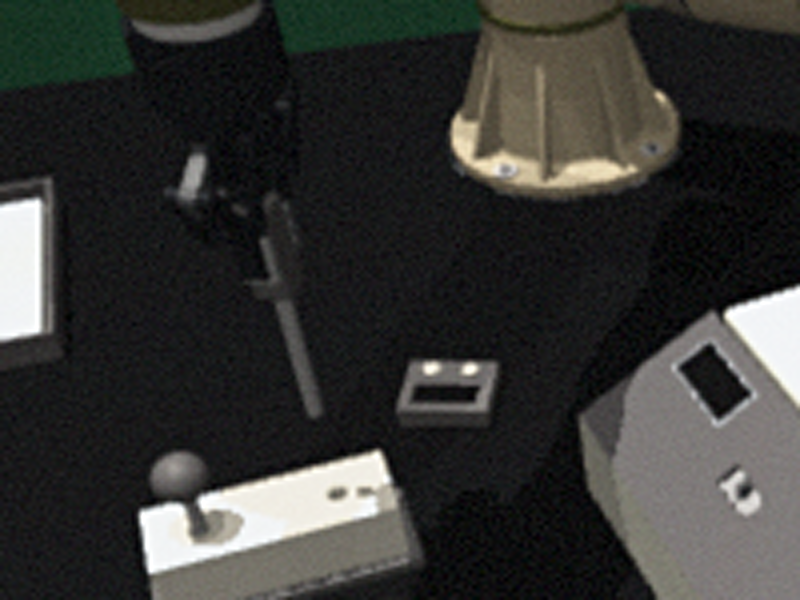

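Run:
```python
from h import *
p=st()
def at(u,v,z):
    o,d=wray((180+u/3,120+v/3),p); return (o+d*(z-o[2])/d[2])
print('hole',at(222,131,.06)); 
for h in [(.512,-.251,.06),(.5135,-.2515,.06)]: print(proj('scene',h),proj('top',h),wproj(h,p))
t=cv2.imread('pics/t4.png');cv2.imwrite('pics/t4c.png',cv2.resize(t[130:230,250:420],None,fx=4,fy=4))
# slot frame & plan
a=-1.38344896; c=np.array([.63617,-.00282,.115]); d=np.array([np.cos(a),np.sin(a),0]); n=.5*d+np.array([0,0,np.sqrt(.75)]); X=-np.sqrt(.75)*d+np.array([0,0,.5]); Y=np.cross(n,X)
ty=-Y; tz=-n; tx=np.cross(ty,tz); Rt=np.c_[tx,ty,tz]; print(Rt.round(3))
np.savez('slot.npz',c=c,n=n,X=X,Y=Y,Rt=Rt)
tgt=c+n*(.148+.04); print(tgt); want(tgt,Rt)
```

```text
hole [ 0.51109424 -0.25134298  0.06      ]
[144.51378236 221.40930988] [363.29296964 203.24937756] [254.57942794 163.1105004 ]
[144.37255476 221.84217333] [363.44890018 202.72063832] [255.89902991 162.99291572]
[[-0.161  0.983 -0.093]
 [ 0.851  0.186  0.491]
 [ 0.5   -0.    -0.866]]
[ 0.65367781 -0.09517516  0.27781278]
row [20.06, 6.74, 0.77] [8.85, 29.01, -33.6]
```

View pics/t4c.png

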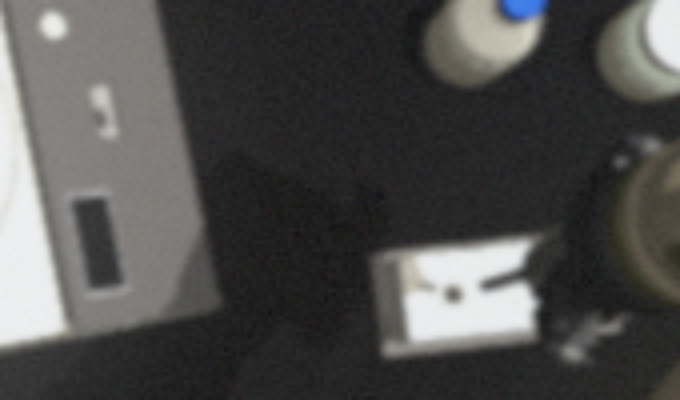

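```bash
python3 -m handwheel '[1,2.5,0.8,0,1.1,3.6,-4.2,1,5,1.7,0,2.2,7.2,-8.4,1,7.5,2.5,0,3.3,10.9,-12.6,1,10,3.4,0,4.4,14.5,-16.8,1,12.5,4.2,0,5.5,18.1,-21,1,15,5,0.3,6.6,21.8,-25.2,1,17.5,5.9,0.5,7.7,25.4,-29.4,1,20,6.7,0.8,8.8,29,-33.6,1,20,6.7,0.8,8.8,29,-33.6,1,20,6.7,0.8,8.8,29,-33.6,1,20,6.7,0.8,8.8,29,-33.6]'
python3 - <<'E'
from h import *
rep(); p=st(); save('wrist','w5.png')
z=np.load('slot.npz'); want(z['c']+z['n']*.188,z['Rt'])
for c in ['c']: print(wproj(z['c'],p), wproj(z['c']+z['Y']*.019,p),wproj(z['c']-z['Y']*.019,p), wproj(z['c']+z['n']*.04,p))
print(spotter.landmark_of('wrist','slot')[:2])
print(spotter.landmark_of('wrist','rod_tip')[:2])
a=cv2.imread('pics/w5.png');cv2.imwrite('pics/w5c.png',cv2.resize(a[110:230,175:335],None,fx=5,fy=5,interpolation=cv2.INTER_CUBIC))
save('scene','s5.png')
a=cv2.imread('pics/s5.png');cv2.imwrite('pics/s5c.png',cv2.resize(a[120:260,180:330],None,fx=4,fy=4,interpolation=cv2.INTER_CUBIC))
E
```

```text
time_s: 5.8
eef_pos: [0.6535, -0.0963, 0.2783]
ee_rot: [-0.198, 0.617, 0.744, 0.165]
ft_force: [0.0, 1.0, -0.5]
opening: 0.0211
t 5.8 pos [ 0.6535 -0.0963  0.2783] z [-0.0915  0.4892 -0.8674] y [0.9827 0.1854 0.001 ] F [ 0.   1.  -0.5] Ft [0.6 0.2 0.9] T [-0.57 -0.05 -0.01] open 0.0211 q [-0.443  0.733  0.688  1.85   0.414  0.872]
row [0.01, 0.06, 0.22] [0.17, 0.21, 0.02]
[254.34122885 168.65264128] [236.67383038 168.69804253] [272.0103679 168.6534962] [254.31918344 177.71937835]
[{'location': [0.6339, 0.0032, 0.1085], 'p': 0.64}, {'location': [0.6303, -0.0032, 0.1149], 'p': 0.58}]
[{'location': [0.638, -0.0252, 0.15], 'p': 0.86}]
```

View pics/w5c.png

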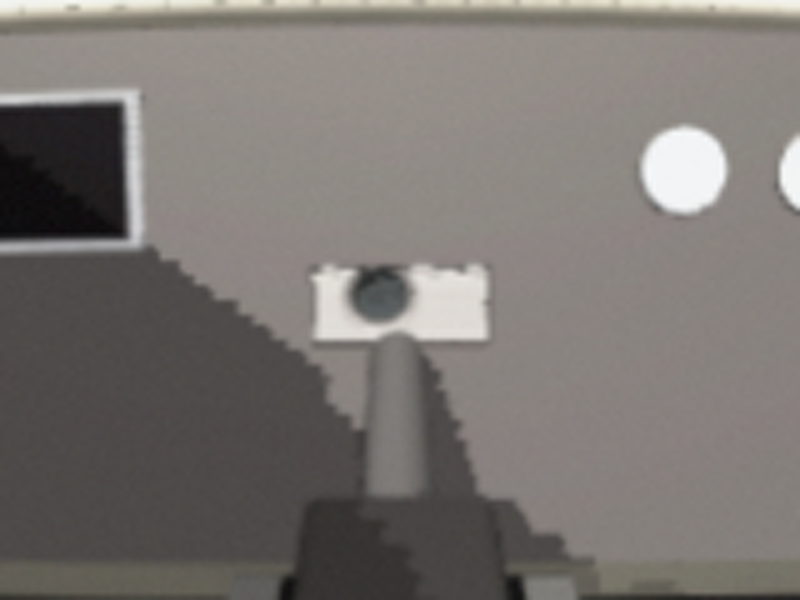

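View pics/s5c.png

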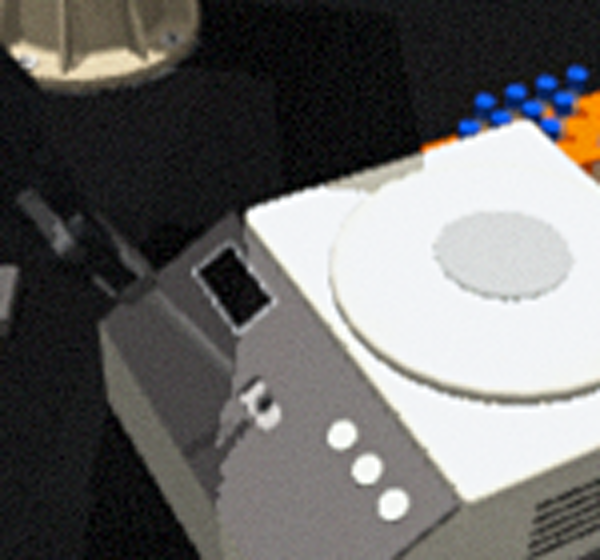

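Run:
```python
from h import *
z=np.load('slot.npz');c,n,X,Y=[z[k] for k in ('c','n','X','Y')]; tx,ty,tz=z['Rt'].T
p=st();T=np.array(p['eef_pos'])
from scipy.optimize import least_squares
def solve(uv,h):
    f=lambda q:wproj(c+tx*q[0]+ty*q[1]+n*h,p)-np.array(uv)
    return least_squares(f,[0,0],x_scale=.01,diff_step=1e-3).x*1000
print('slot',solve((255.2,170.8),0),'eye',solve((251,169.0),-.006))
R0=Rq(p['ee_rot']); tip=T+R0.apply([0,0,.148]); e=tip-c; print('tip FK in slot frame tx,ty,n',1000*np.array([e@tx,e@ty,e@n]))
print('tip by image', solve((254.6,177.8),.0385))
print('scene', proj('scene',tip),proj('scene',tip+np.array([0,0,0])))
```

```text
slot [-1.99338143  1.25333063] eye [-1.32034151 -3.35053025]
tip FK in slot frame tx,ty,n [ 1.62453044e-02 -6.51898310e-02  4.36695376e+01]
tip by image [-0.07580578  0.4472926 ]
scene [237.43976109 213.31601061] [237.43976109 213.31601061]
```

```bash
python3 -m handwheel '[1,-0.05,-0.3,1.5,0.17,0.21,0,1,-0.1,-0.38,2.5,0.17,0.21,0,1,-0.1,-0.38,3.3,0.17,0.21,0,1,-0.1,-0.38,3.5,0.17,0.21,0,1,-0.1,-0.38,3.5,0.17,0.21,0,1,-0.1,-0.38,3.5,0.17,0.21,0]'
cat > look.py <<'E'
from h import *
import sys
k=sys.argv[1]
z=np.load('slot.npz');c,n=z['c'],z['n']; tx,ty,tz=z['Rt'].T
rep();p=st();e=np.array(p['eef_pos'])+Rq(p['ee_rot']).apply([0,0,.148])-c
print('tip slot-frame mm tx,ty,n',(1000*np.array([e@tx,e@ty,e@n])).round(2)); 
f=z['Rt'].T@np.array(p['ft_force']); print('F tx,ty,tz',f.round(1)); want(c,z['Rt'])
if len(sys.argv)>2:
    save('wrist',k+'w.png');save('scene',k+'s.png')
    a=cv2.imread(f'pics/{k}w.png');cv2.imwrite(f'pics/{k}wc.png',cv2.resize(a[130:210,200:310],None,fx=7,fy=7,interpolation=cv2.INTER_CUBIC))
    a=cv2.imread(f'pics/{k}s.png');cv2.imwrite(f'pics/{k}sc.png',cv2.resize(a[170:250,200:300],None,fx=7,fy=7,interpolation=cv2.INTER_CUBIC))
E
python3 look.py a 1
```

```text
time_s: 6.5
eef_pos: [0.6468, -0.0807, 0.2498]
ee_rot: [-0.199, 0.616, 0.744, 0.166]
ft_force: [-0.5, 0.4, -0.5]
opening: 0.0212
t 6.5 pos [ 0.6468 -0.0807  0.2498] z [-0.0922  0.4915 -0.866 ] y [0.9824 0.187  0.0015] F [-0.5  0.4 -0.5] Ft [ 0.1 -0.4  0.7] T [-0.56 -0.1  -0.02] open 0.0212 q [-0.428  0.7    0.557  1.749  0.421  0.885]
tip slot-frame mm tx,ty,n [-0.59 -3.92  7.99]
F tx,ty,tz [ 0.1 -0.4  0.7]
row [0.06, 0.39, 15.6] [0.05, -0.0, 0.08]
```

View pics/awc.png

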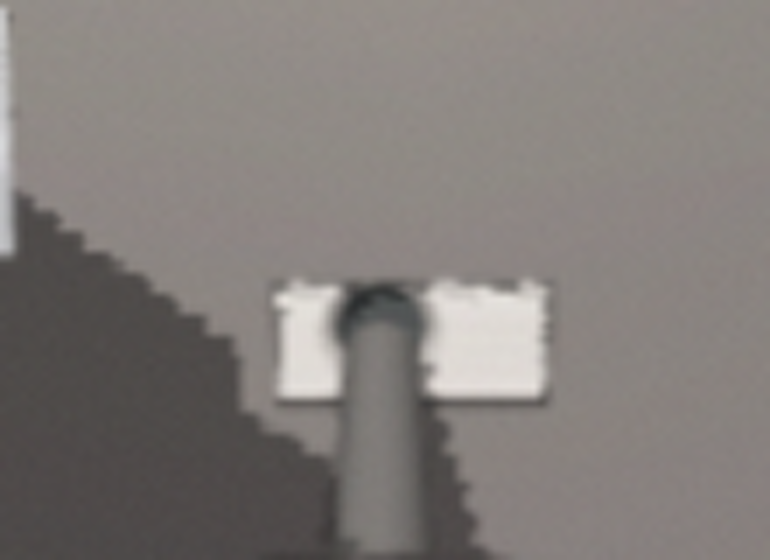

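View pics/asc.png

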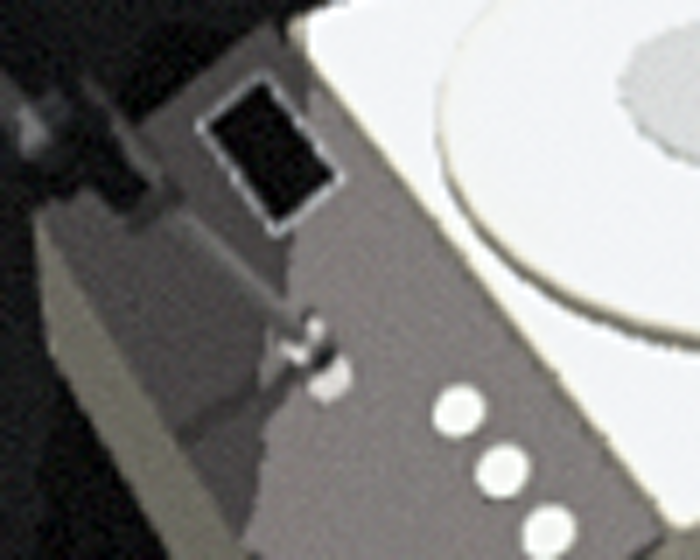

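Run:
```python
from h import *
z=np.load('slot.npz');c,n=z['c'],z['n']; tx,ty,tz=z['Rt'].T
p=st();R0=Rq(p['ee_rot']);t=np.array(p['eef_pos'])
for L in (.148-.003,.148,.148+.014): print(L,wproj(t+R0.apply([0,0,L]),p),wproj(t+R0.apply([.005,0,L]),p))
print('slot pred',wproj(c,p), wproj(c+tx*.009,p),wproj(c-tx*.009,p),'obs rows',130+283/7,130+400/7)
tip=t+R0.apply([0,0,.148]); print(proj('scene',tip),proj('scene',c),proj('scene',c+ty*-.0046-n*.006))
```

```text
0.145 [254.06803747 179.84160613] [254.06056077 174.62158141]
0.148 [254.07651153 179.05201096] [254.06917706 173.88316192]
0.162 [254.11389002 175.57422783] [254.1071608  170.63233508]
slot pred [257.85012678 176.17229215] [257.87985149 167.0612362 ] [257.81908534 185.14986296] obs rows 170.42857142857144 187.14285714285714
[243.20108123 218.87338011] [245.53795314 220.92393171] [245.78438373 220.73083682]
```

```bash
python3 -m handwheel '[1,-0.14,0,0,0,0,0,1,-0.14,0,0.4,0,0,0,1,-0.14,0,0.8,0,0,0,1,-0.14,0,1.2,0,0,0,1,-0.14,0,1.2,0,0,0,1,-0.14,0,1.2,0,0,0]'; python3 look.py b 1
```

```text
time_s: 7.1
eef_pos: [0.6458, -0.0753, 0.2369]
ee_rot: [-0.2, 0.615, 0.744, 0.165]
ft_force: [-0.0, -1.0, -1.0]
opening: 0.021
t 7.1 pos [ 0.6458 -0.0753  0.2369] z [-0.0948  0.4925 -0.8652] y [ 9.822e-01  1.878e-01 -7.000e-04] F [-0. -1. -1.] Ft [-1.3 -0.2  0.4] T [-0.51 -0.06 -0.  ] open 0.021 q [-0.421  0.696  0.519  1.715  0.423  0.891]
tip slot-frame mm tx,ty,n [-2.04 -4.26 -5.92]
F tx,ty,tz [-1.3 -0.2  0.4]
row [0.2, 0.43, 14.21] [-0.08, -0.1, 0.06]
```

View pics/bwc.png

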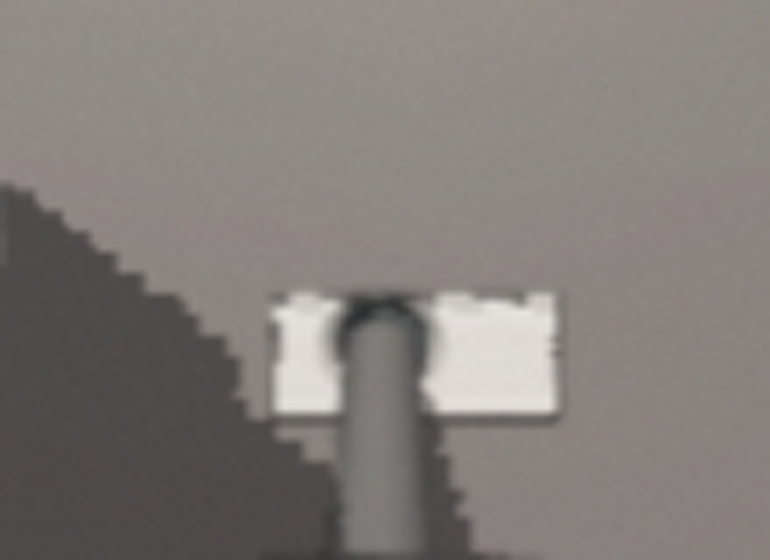

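```bash
python3 -m handwheel '[1,0,0,0.2,0,0,0,1,0,0,0.4,0,0,0,1,0,0,0.6,0,0,0,1,0,0,0.6,0,0,0]'; python3 look.py c
```

```text
time_s: 7.53
eef_pos: [0.6453, -0.0725, 0.2317]
ee_rot: [-0.2, 0.615, 0.744, 0.165]
ft_force: [0.4, 0.4, -1.6]
opening: 0.0215
t 7.53 pos [ 0.6453 -0.0725  0.2317] z [-0.0944  0.4923 -0.8653] y [ 9.822e-01  1.877e-01 -3.000e-04] F [ 0.4  0.4 -1.6] Ft [-0.5  0.4  1.5] T [-0.5  -0.09  0.  ] open 0.0215 q [-0.418  0.693  0.5    1.698  0.424  0.895]
tip slot-frame mm tx,ty,n [ -2.16  -4.12 -11.85]
F tx,ty,tz [-0.5  0.4  1.5]
row [0.22, 0.41, 13.61] [-0.06, -0.08, 0.06]
```

```bash
python3 -m handwheel '[1,0,0,0.2,0,0,0,1,0,0,0.4,0,0,0,1,0,0,0.6,0,0,0,1,0,0,0.8,0,0,0,1,0,0,0.8,0,0,0]'; python3 look.py d
```

```text
time_s: 7.95
eef_pos: [0.6445, -0.0685, 0.2248]
ee_rot: [-0.2, 0.616, 0.744, 0.165]
ft_force: [-0.5, 0.7, -1.6]
opening: 0.0211
t 7.95 pos [ 0.6445 -0.0685  0.2248] z [-0.0944  0.4923 -0.8653] y [ 9.822e-01  1.877e-01 -4.000e-04] F [-0.5  0.7 -1.6] Ft [-0.1 -0.4  1.8] T [-0.55 -0.08 -0.01] open 0.0211 q [-0.413  0.689  0.476  1.676  0.426  0.9  ]
tip slot-frame mm tx,ty,n [ -2.14  -4.17 -19.86]
F tx,ty,tz [-0.1 -0.4  1.8]
row [0.22, 0.41, 12.81] [-0.06, -0.09, 0.06]
```

```bash
python3 -m handwheel '[1,0,0,0.2,0,0,0,1,0,0,0.4,0,0,0,1,0,0,0.6,0,0,0,1,0,0,0.8,0,0,0,1,0,0,1.0,0,0,0,1,0,0,1.0,0,0,0]'; python3 look.py e 1
```

```text
time_s: 8.45
eef_pos: [0.6439, -0.0645, 0.2179]
ee_rot: [-0.199, 0.616, 0.744, 0.166]
ft_force: [-0.7, -3.4, 5.0]
opening: 0.0212
t 8.45 pos [ 0.6439 -0.0645  0.2179] z [-0.0919  0.4912 -0.8662] y [0.9824 0.1868 0.0017] F [-0.7 -3.4  5. ] Ft [-0.3 -1.3 -5.9] T [-0.51  0.27  0.22] open 0.0212 q [-0.408  0.682  0.449  1.65   0.427  0.906]
tip slot-frame mm tx,ty,n [ -2.33  -3.7  -27.9 ]
F tx,ty,tz [-0.3 -1.3 -5.9]
row [0.23, 0.37, 12.01] [0.07, 0.02, 0.08]
```

View pics/esc.png

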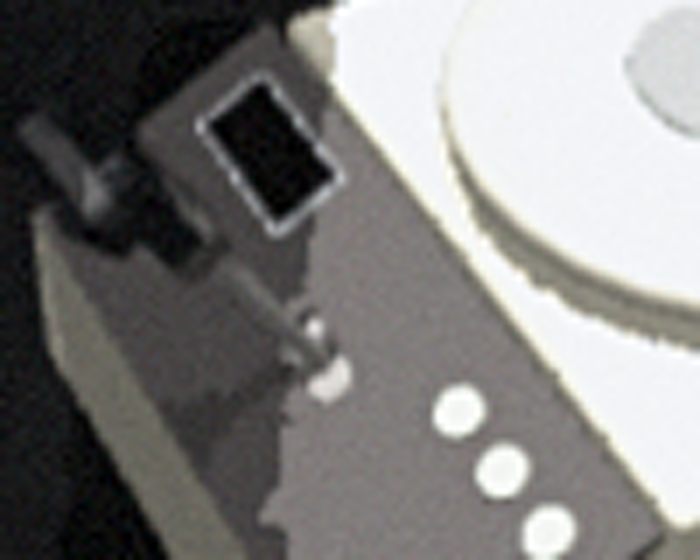

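```bash
python3 -m handwheel '[1,0,0,0.2,0,0,0,1,0,0,0.4,0,0,0,1,0,0,0.6,0,0,0,1,0,0,0.75,0,0,0,1,0,0,0.75,0,0,0]'; python3 look.py f
```

```text
time_s: 8.97
eef_pos: [0.6432, -0.0609, 0.2115]
ee_rot: [-0.199, 0.616, 0.744, 0.166]
ft_force: [-0.9, -4.2, 6.8]
opening: 0.0211
t 8.97 pos [ 0.6432 -0.0609  0.2115] z [-0.0918  0.4911 -0.8662] y [0.9824 0.1867 0.0018] F [-0.9 -4.2  6.8] Ft [-0.  -1.7 -7.8] T [-0.51  0.43  0.3 ] open 0.0211 q [-0.404  0.679  0.429  1.63   0.428  0.911]
tip slot-frame mm tx,ty,n [ -2.35  -3.69 -35.2 ]
F tx,ty,tz [-0.  -1.7 -7.8]
row [0.23, 0.37, 11.28] [0.07, 0.02, 0.08]
```

```bash
python3 -m handwheel '[1,0,0,0.05,0,0,0,1,0,0,0.1,0,0,0,1,0,0,0.1,0,0,0]'; python3 look.py g
```

```text
time_s: 9.22
eef_pos: [0.6432, -0.0608, 0.2115]
ee_rot: [-0.198, 0.616, 0.744, 0.166]
ft_force: [-1.9, -5.6, 10.2]
opening: 0.021
t 9.22 pos [ 0.6432 -0.0608  0.2115] z [-0.0909  0.4906 -0.8666] y [0.9825 0.1864 0.0024] F [-1.9 -5.6 10.2] Ft [  0.6  -2.9 -11.4] T [-0.39  0.69  0.48] open 0.021 q [-0.404  0.678  0.427  1.628  0.428  0.911]
tip slot-frame mm tx,ty,n [ -2.46  -3.58 -35.3 ]
F tx,ty,tz [  0.6  -3.  -11.4]
row [0.24, 0.37, 11.27] [0.12, 0.07, 0.08]
```

```bash
python3 -m handwheel '[1,0,0,0.05,0,0,0,1,0,0,0.1,0,0,0,1,0,0,0.15,0,0,0,1,0,0,0.15,0,0,0]'; python3 look.py g1; python3 -m handwheel '[1,0,0,0.05,0,0,0,1,0,0,0.1,0,0,0,1,0,0,0.15,0,0,0,1,0,0,0.15,0,0,0]';python3 look.py g 1
```

```text
time_s: 9.55
eef_pos: [0.6432, -0.0607, 0.2114]
ee_rot: [-0.197, 0.616, 0.744, 0.166]
ft_force: [-2.7, -8.1, 16.1]
opening: 0.0213
t 9.55 pos [ 0.6432 -0.0607  0.2114] z [-0.0895  0.4898 -0.8672] y [0.9826 0.1859 0.0036] F [-2.7 -8.1 16.1] Ft [  1.5  -4.1 -17.7] T [-0.39  1.13  0.59] open 0.0213 q [-0.404  0.676  0.424  1.625  0.428  0.912]
tip slot-frame mm tx,ty,n [ -2.56  -3.38 -35.44]
F tx,ty,tz [  1.6  -4.2 -17.7]
row [0.25, 0.35, 11.26] [0.19, 0.14, 0.08]
time_s: 9.88
eef_pos: [0.6432, -0.0606, 0.2113]
ee_rot: [-0.196, 0.616, 0.744, 0.166]
ft_force: [-2.7, -11.4, 20.9]
opening: 0.0214
t 9.88 pos [ 0.6432 -0.0606  0.2113] z [-0.0881  0.489  -0.8678] y [0.9827 0.1853 0.0047] F [ -2.7 -11.4  20.9] Ft [  1.1  -4.7 -23.5] T [-0.2   1.56  0.89] open 0.0214 q [-0.403  0.675  0.421  1.622  0.428  0.913]
tip slot-frame mm tx,ty,n [ -2.7   -3.2  -35.57]
F tx,ty,tz [  1.2  -4.8 -23.5]
row [0.26, 0.34, 11.24] [0.26, 0.21, 0.08]
```

View pics/gs.png

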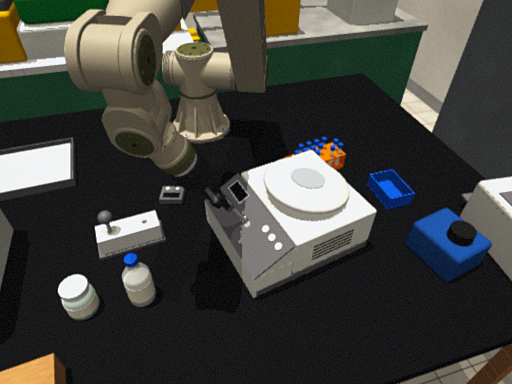

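View pics/gw.png

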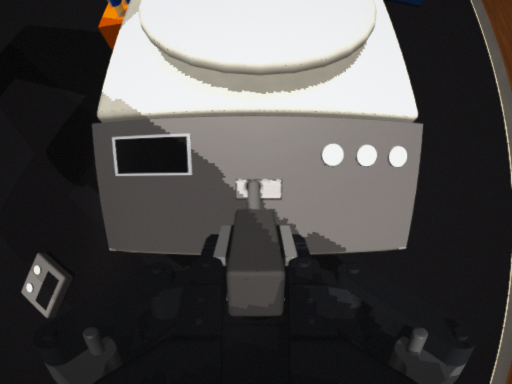

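Run:
```python
from h import *
for c in ('scene','wrist'):
    print(c,spotter.landmark_of(c,'lid_front')[:2])
z=np.load('slot.npz')
for h in (.152,.18,.184): print(h,proj('scene',[.621,.055,h]))
a=cv2.imread('pics/gs.png');cv2.imwrite('pics/gsc.png',cv2.resize(a[140:260,200:360],None,fx=5,fy=5,interpolation=cv2.INTER_CUBIC))
```

```text
scene [{'location': [0.6926, -0.4201, 0.0435], 'p': 0.46}]
wrist [{'location': [0.6311, -0.0033, 0.1162], 'p': 0.63}]
0.152 [265.93697368 201.82163797]
0.18 [266.30784354 193.68697108]
0.184 [266.36205774 192.49783582]
```

View pics/gsc.png

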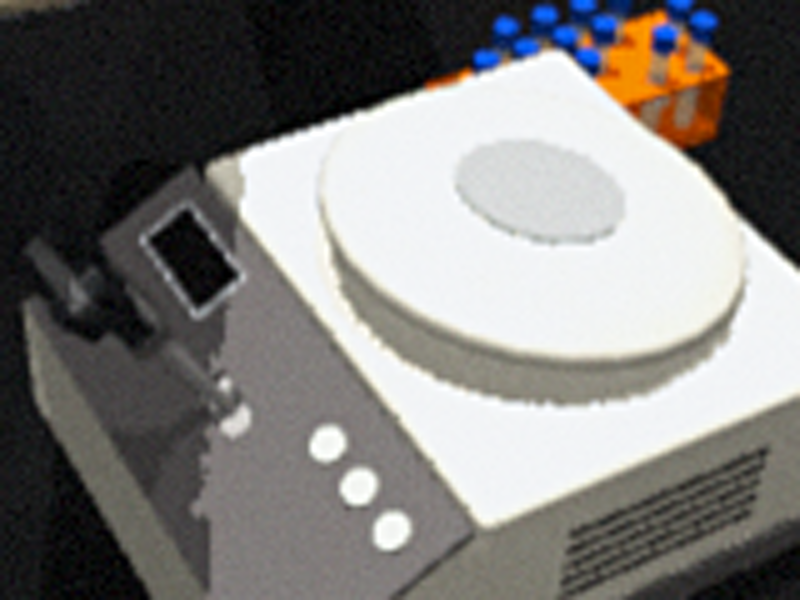

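```bash
python3 -m handwheel '[1,0,0,-0.4,0,0,0,1,0,0,-1,0,0,0,1,0,0,-2,0,0,0,1,0,0,-3,0,0,0,1,0,0,-4,0,0,0,1,0,0,-6,0,0,0,1,0,0,-9,0,0,0,1,0,0,-11,0,0,0,1,0,0,-11,0,0,0,1,0,0,-11,0,0,0]'; python3 look.py h 1;python3 - <<'E'
from h import *
save('top','ht.png');print(spotter.landmark_of('top','lid_front')[:2]);print(spotter.landmark_of('wrist','rod_tip')[:1])
p=st();R0=Rq(p['ee_rot']);print(wproj(p['eef_pos']+R0.apply([0,0,.148]),p))
a=cv2.imread('pics/hs.png');cv2.imwrite('pics/hsc.png',cv2.resize(a[140:260,200:360],None,fx=5,fy=5,interpolation=cv2.INTER_CUBIC))
a=cv2.imread('pics/hw.png');cv2.imwrite('pics/hwc.png',cv2.resize(a[100:240,175:335],None,fx=4,fy=4,interpolation=cv2.INTER_CUBIC))
E
```

```text
time_s: 10.92
eef_pos: [0.6537, -0.113, 0.3016]
ee_rot: [-0.199, 0.616, 0.744, 0.166]
ft_force: [0.0, 0.1, -1.6]
opening: 0.0213
t 10.92 pos [ 0.6537 -0.113   0.3016] z [-0.0924  0.4917 -0.8658] y [0.9824 0.1869 0.0013] F [ 0.   0.1 -1.6] Ft [-0.7  0.   1.4] T [-0.6  -0.14  0.  ] open 0.0213 q [-0.465  0.766  0.803  1.945  0.41   0.847]
tip slot-frame mm tx,ty,n [-3.24 -3.13 69.33]
F tx,ty,tz [-0.7  0.   1.4]
row [0.32, 0.31, 21.73] [0.05, -0.02, 0.07]
[{'location': [0.621, 0.0639, 0.1882], 'p': 0.81}]
[{'location': [0.6344, 0.0079, 0.0983], 'p': 0.37}]
[254.07475897 179.05123767]
```

View pics/hsc.png

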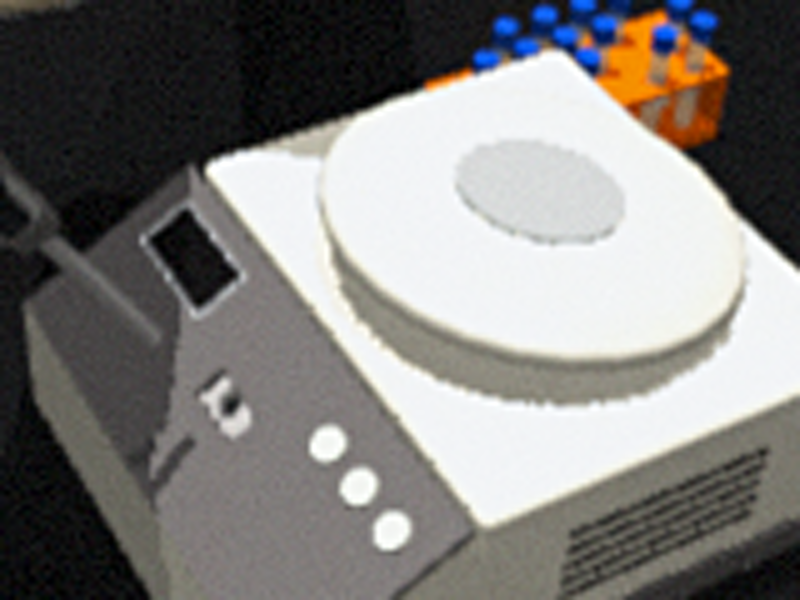

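View pics/hwc.png

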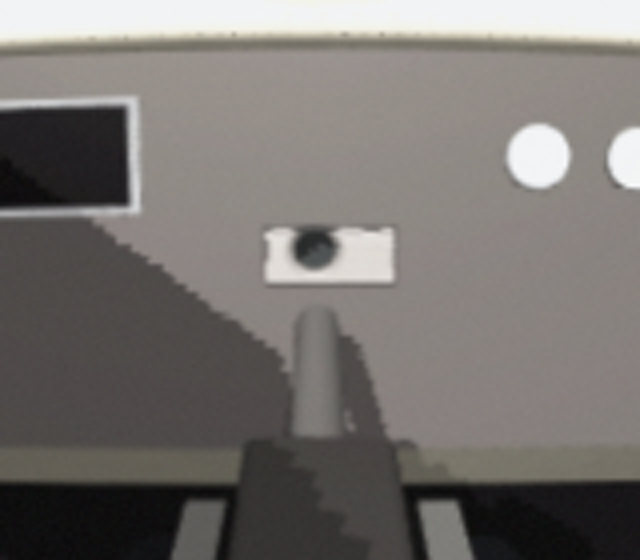

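```bash
cat > back.py <<'E'
from h import *
a=np.deg2rad(-23.7);y=np.array([np.cos(a),np.sin(a),0]);z=np.array([0,0,-1.]);x=np.cross(y,z);Rt=np.c_[x,y,z]
E
python3 - <<'E'
from back import *
want([.512,-.251,.285],Rt)
E
```

```text
row [-10.35, -16.44, -4.18] [-9.18, -29.2, 33.72]
```

```bash
python3 -m handwheel '[1,-1.3,-2,-0.6,-1.1,-3.6,4.2,1,-2.6,-4.1,-1.2,-2.3,-7.3,8.4,1,-3.9,-6.2,-1.8,-3.4,-10.9,12.6,1,-5.2,-8.2,-2.4,-4.6,-14.6,16.9,1,-6.5,-10.3,-3,-5.7,-18.2,21.1,1,-7.8,-12.3,-3.6,-6.9,-21.9,25.3,1,-9.1,-14.4,-4,-8,-25.5,29.5,1,-10.35,-16.45,-4.2,-9.2,-29.2,33.7,1,-10.35,-16.45,-4.2,-9.2,-29.2,33.7,1,-10.35,-16.45,-4.2,-9.2,-29.2,33.7,1,-10.35,-16.45,-4.2,-9.2,-29.2,33.7]'
python3 - <<'E'
from back import *
rep(); p=st(); save('wrist','w6.png'); save('scene','s6.png'); save('top','t6.png')
want([.512,-.251,.222],Rt)
R0=Rq(p['ee_rot'])
for L in (.145,.148,.215): print(L,wproj(p['eef_pos']+R0.apply([0,0,L]),p))
tip=p['eef_pos']+R0.apply([0,0,.148]);print('tip',tip,'hole pred',wproj([.512,-.251,.06],p),proj('scene',tip))
a=cv2.imread('pics/w6.png');cv2.imwrite('pics/w6c.png',cv2.resize(a[130:230,200:310],None,fx=6,fy=6,interpolation=cv2.INTER_CUBIC))
a=cv2.imread('pics/s6.png');cv2.imwrite('pics/s6c.png',cv2.resize(a[150:250,85:205],None,fx=6,fy=6,interpolation=cv2.INTER_CUBIC))
E
```

```text
time_s: 12.08
eef_pos: [0.5124, -0.2511, 0.2863]
ee_rot: [0.001, 0.837, 0.547, 0.001]
ft_force: [-0.4, -1.2, -0.4]
opening: 0.0211
t 12.08 pos [ 0.5124 -0.2511  0.2863] z [ 2.9e-03  2.0e-04 -1.0e+00] y [ 0.916  -0.4012  0.0026] F [-0.4 -1.2 -0.4] Ft [-1.2  0.1  0.4] T [-0.04 -0.02  0.05] open 0.0211 q [-0.597  0.296  0.11   1.382  0.002  1.386]
row [0.02, -0.14, 6.41] [0.15, -0.03, 0.03]
0.145 [253.73985643 180.8609597 ]
0.148 [253.75289479 180.05948995]
0.215 [253.98769833 165.69330058]
tip [ 0.51281067 -0.25109375  0.13830676] hole pred [253.19931987 164.07023177] [138.8669969 200.815457 ]
```

View pics/w6c.png

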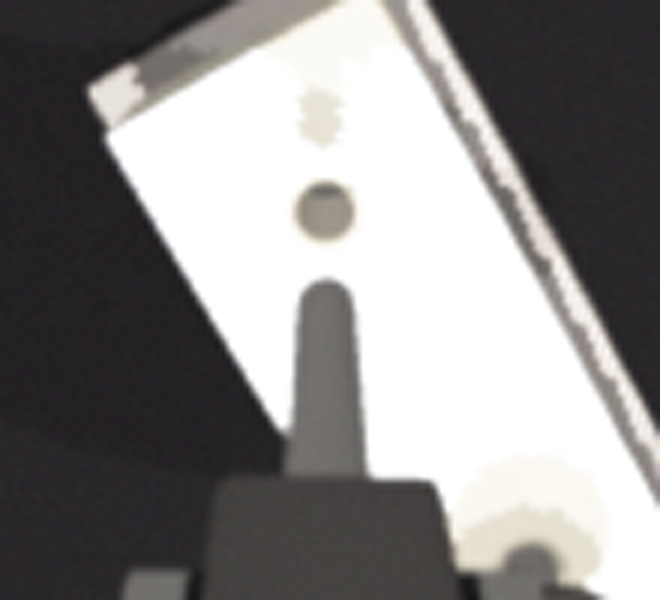

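View pics/s6c.png

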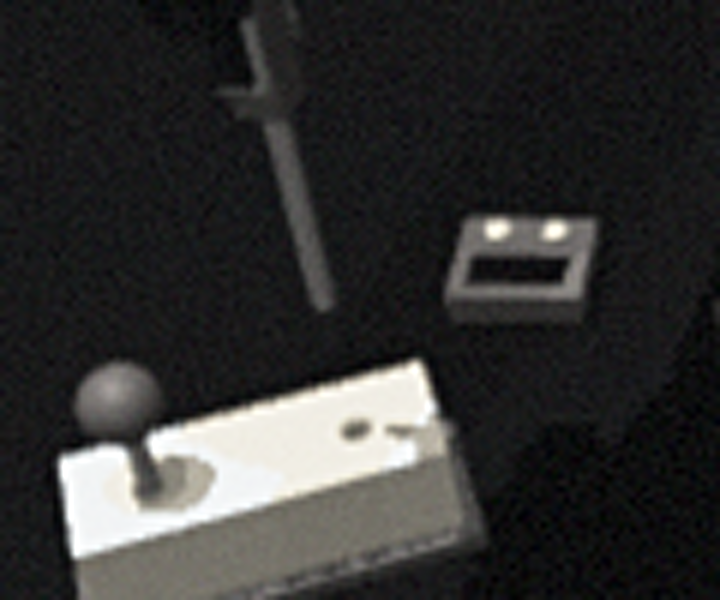

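```bash
python3 -m handwheel '[1,-0.04,-0.05,2,0.15,0,0,1,-0.08,-0.05,4,0.15,0,0,1,-0.08,-0.05,6,0.15,0,0,1,-0.08,-0.05,7.1,0.15,0,0,1,-0.08,-0.05,7.1,0.15,0,0,1,-0.08,-0.05,7.1,0.15,0,0]'
cat > l2.py <<'E'
from back import *
import sys
k=sys.argv[1]
rep(); p=st(); save('wrist',k+'w.png'); save('scene',k+'s.png'); save('top',k+'t.png')
want([.512,-.252,.158],Rt)
R0=Rq(p['ee_rot'])
tip=p['eef_pos']+R0.apply([0,0,.148]);print('tip',tip,wproj(tip,p),'hole pred',wproj([.512,-.252,.06],p),proj('scene',tip))
a=cv2.imread(f'pics/{k}w.png');cv2.imwrite(f'pics/{k}wc.png',cv2.resize(a[130:230,200:310],None,fx=6,fy=6,interpolation=cv2.INTER_CUBIC))
a=cv2.imread(f'pics/{k}s.png');cv2.imwrite(f'pics/{k}sc.png',cv2.resize(a[150:250,85:205],None,fx=6,fy=6,interpolation=cv2.INTER_CUBIC))
E
python3 l2.py i
```

```text
time_s: 12.73
eef_pos: [0.5118, -0.2522, 0.2146]
ee_rot: [-0.001, 0.837, 0.547, -0.0]
ft_force: [1.0, -0.5, -0.9]
opening: 0.0213
t 12.73 pos [ 0.5118 -0.2522  0.2146] z [-0.0013  0.0011 -1.    ] y [ 0.9157 -0.4019 -0.0016] F [ 1.  -0.5 -0.9] Ft [-0.1  1.1  0.9] T [ 0.02 -0.01  0.  ] open 0.0213 q [-0.599  0.318 -0.035  1.22   0.     1.386]
row [0.06, -0.09, 5.84] [0.12, 0.02, -0.02]
tip [ 0.51158443 -0.25205754  0.06660235] [253.75238067 180.06125876] hole pred [254.16267068 178.13615009] [143.64622374 219.7106818 ]
```

View pics/iwc.png

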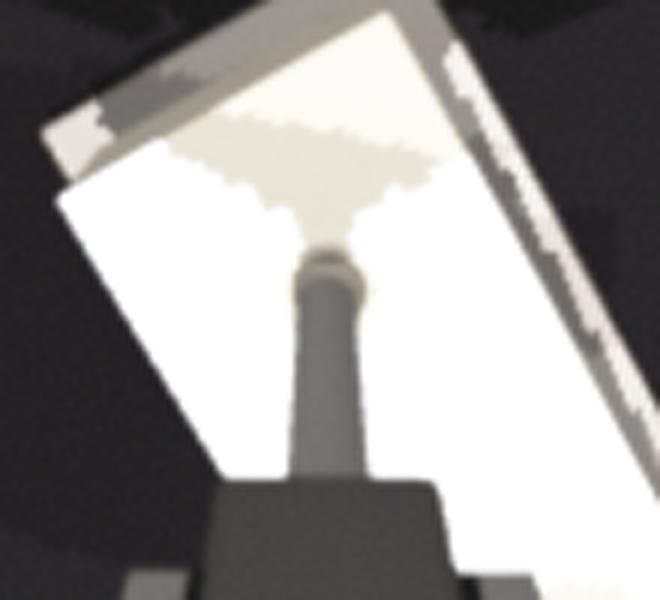

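View pics/isc.png

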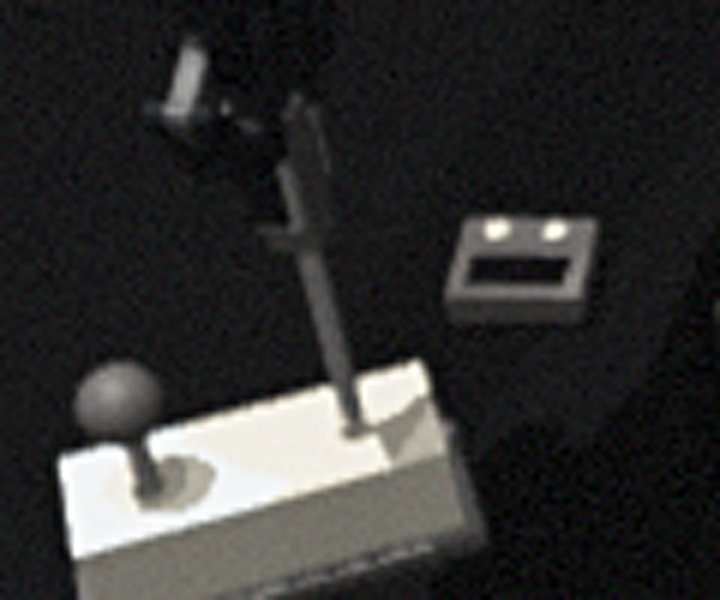

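```bash
python3 -m handwheel '[1,0.05,0.05,0.3,0.1,0,0,1,0.05,0.05,0.6,0.1,0,0,1,0.05,0.05,0.9,0.1,0,0,1,0.05,0.05,1.2,0.1,0,0,1,0.05,0.05,1.2,0.1,0,0]'; python3 l2.py j
```

```text
time_s: 13.3
eef_pos: [0.5119, -0.252, 0.2025]
ee_rot: [-0.001, 0.837, 0.547, -0.001]
ft_force: [0.2, -0.3, -0.5]
opening: 0.0212
t 13.3 pos [ 0.5119 -0.252   0.2025] z [-0.0025  0.0012 -1.    ] y [ 0.9154 -0.4026 -0.0028] F [ 0.2 -0.3 -0.5] Ft [-0.2  0.3  0.5] T [-0.02  0.06  0.03] open 0.0212 q [-0.598  0.324 -0.056  1.193 -0.     1.387]
row [0.01, -0.02, 4.52] [-0.1, 0.0, -0.04]
tip [ 0.51149215 -0.25179823  0.05446675] [253.74932364 180.06098164] hole pred [254.30014372 181.53127972] [144.57270185 222.72717937]
```

View pics/jwc.png

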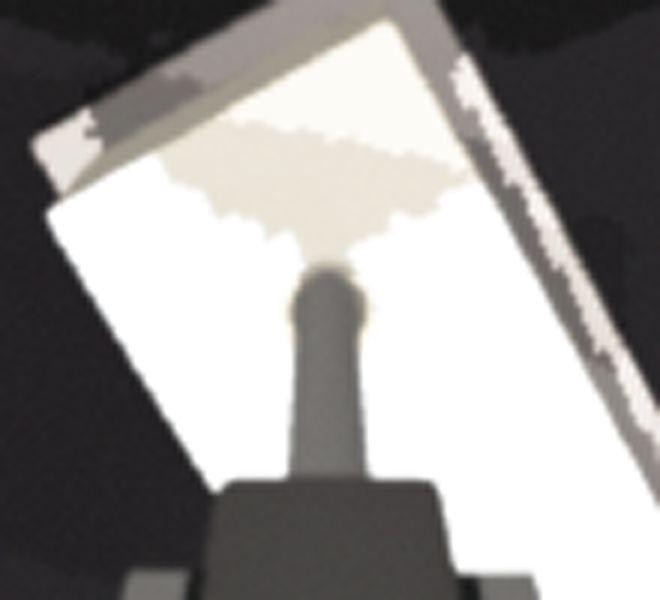

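Tip is in the mouth (hole centred about x≈329, rod about 327 in the crop), no force. Continuing down.

```bash
python3 -m handwheel '[1,0,0,0.4,-0.1,0,0,1,0,0,0.8,-0.1,0,0,1,0,0,1.2,-0.1,0,0,1,0,0,1.6,-0.1,0,0,1,0,0,2,-0.1,0,0,1,0,0,2,-0.1,0,0]'; python3 -c "
from back import *
rep(); want([.512,-.252,.158],Rt)"
```

```text
time_s: 13.95
eef_pos: [0.5117, -0.2519, 0.1821]
ee_rot: [-0.001, 0.837, 0.547, -0.0]
ft_force: [0.1, 0.1, -1.1]
opening: 0.0209
t 13.95 pos [ 0.5117 -0.2519  0.1821] z [-1.4e-03  8.0e-04 -1.0e+00] y [ 0.9154 -0.4026 -0.0016] F [ 0.1  0.1 -1.1] Ft [0.2 0.1 1.1] T [0.02 0.07 0.01] open 0.0209 q [-0.598  0.334 -0.094  1.144 -0.     1.387]
row [0.0, 0.04, 2.4] [-0.09, -0.01, -0.04]
```

```bash
python3 -m handwheel '[1,0,0,0.4,0,0,0,1,0,0,0.8,0,0,0,1,0,0,1.2,0,0,0,1,0,0,1.6,0,0,0,1,0,0,2,0,0,0,1,0,0,2.2,0,0,0,1,0,0,2.2,0,0,0]'; python3 -c "
from back import *
rep(); want([.512,-.252,.158],Rt)"; python3 -m handwheel '[1,0,0,0.1,0,0,0,1,0,0,0.2,0,0,0,1,0,0,0.3,0,0,0,1,0,0,0.3,0,0,0]'; python3 -c "
from back import *
rep(); want([.512,-.252,.158],Rt)"
```

```text
time_s: 14.53
eef_pos: [0.5119, -0.252, 0.1606]
ee_rot: [-0.0, 0.837, 0.547, -0.0]
ft_force: [-0.3, 0.1, -0.4]
opening: 0.0215
t 14.53 pos [ 0.5119 -0.252   0.1606] z [-8.e-04  4.e-04 -1.e+00] y [ 9.154e-01 -4.025e-01 -9.000e-04] F [-0.3  0.1 -0.4] Ft [-0.  -0.3  0.4] T [ 0.04  0.02 -0.05] open 0.0215 q [-0.598  0.346 -0.131  1.095 -0.     1.387]
row [0.0, 0.01, 0.26] [-0.05, -0.0, -0.04]
time_s: 14.87
eef_pos: [0.5123, -0.2523, 0.1585]
ee_rot: [0.0, 0.837, 0.547, 0.0]
ft_force: [-0.5, 0.3, -0.8]
opening: 0.021
t 14.87 pos [ 0.5123 -0.2523  0.1585] z [ 5.e-04 -5.e-04 -1.e+00] y [ 9.154e-01 -4.025e-01  7.000e-04] F [-0.5  0.3 -0.8] Ft [ 0.1 -0.6  0.8] T [ 0.03 -0.01 -0.02] open 0.021 q [-0.598  0.347 -0.134  1.088 -0.     1.387]
row [0.02, -0.04, 0.05] [0.04, 0.02, -0.04]
```

```bash
python3 -m handwheel '[1,0,0,0.05,0,0,0,1,0,0,0.1,0,0,0,1,0,0,0.15,0,0,0,1,0,0,0.2,0,0,0,1,0,0,0.2,0,0,0]'; python3 -c "
from back import *
rep()"
```

```text
time_s: 15.28
eef_pos: [0.5125, -0.2524, 0.1582]
ee_rot: [0.001, 0.837, 0.547, 0.0]
ft_force: [-1.6, 1.8, 10.3]
opening: 0.0211
t 15.28 pos [ 0.5125 -0.2524  0.1582] z [ 0.0017 -0.0014 -1.    ] y [ 0.9154 -0.4025  0.0021] F [-1.6  1.8 10.3] Ft [  1.   -2.1 -10.3] T [0.53 0.83 0.02] open 0.0211 q [-0.598  0.347 -0.136  1.086 -0.     1.387]
```

```bash
python3 -m handwheel '[1,0,0,-0.15,0,0,0,1,0,0,-0.15,0,0,0,0.4,0,0,-0.15,0,0,0,-0.2,0,0,-0.15,0,0,0,-1,0,0,-0.15,0,0,0,-1,0,0,-0.15,0,0,0,-1,0,0,-0.15,0,0,0,-1,0,0,-0.15,0,0,0,-1,0,0,-0.15,0,0,0,-1,0,0,-0.15,0,0,0]'; python3 -c "
from back import *
rep();save('wrist','k.png')"
```

```text
time_s: 16.12
eef_pos: [0.5122, -0.2522, 0.1578]
ee_rot: [0.0, 0.837, 0.547, -0.0]
ft_force: [-0.9, 0.5, -0.5]
opening: 0.0855
t 16.12 pos [ 0.5122 -0.2522  0.1578] z [ 1.e-04 -2.e-04 -1.e+00] y [ 9.154e-01 -4.025e-01  2.000e-04] F [-0.9  0.5 -0.5] Ft [ 0.1 -1.1  0.5] T [0.03 0.01 0.03] open 0.0855 q [-0.598  0.348 -0.135  1.087 -0.     1.387]
```

View pics/k.png

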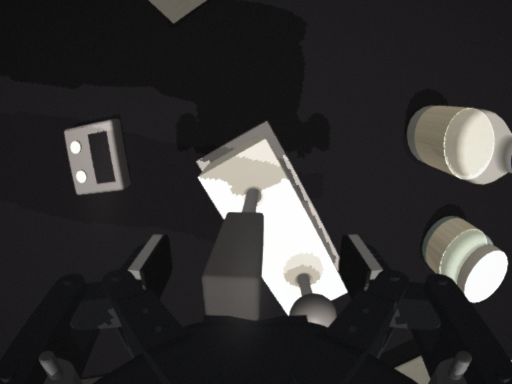

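```bash
python3 -m handwheel '[-1,0,0,-2,0,0,0,-1,0,0,-5,0,0,0,-1,0,0,-9,0,0,0,-1,0,0,-13,0,0,0,-1,0,0,-16,0,0,0,-1,-6,0,-16,0,0,0,-1,-10,0,-16,0,0,0,-1,-10,0,-16,0,0,0,-1,-10,0,-16,0,0,0]'
python3 - <<'E'
from h import *
rep()
for k in('scene','top','wrist'): save(k,'m'+k+'.png'); print(k,[(n,np.round(l[0]['location'],4),round(l[0]['p'],2)) for n in('rod_handle','lid_front','ball_head') for l in [spotter.landmark_of(k,n)] if l])
a=cv2.imread('pics/mscene.png');cv2.imwrite('pics/m1.png',cv2.resize(a[150:260,80:370],None,fx=2.7,fy=2.7,interpolation=cv2.INTER_CUBIC))
a=cv2.imread('pics/mtop.png');cv2.imwrite('pics/m2.png',cv2.resize(a[90:280,230:430],None,fx=3,fy=3,interpolation=cv2.INTER_CUBIC))
print(proj('scene',[.511,-.253,.19]),proj('scene',[.513,-.2515,.06]))
E
```

```text
time_s: 16.92
eef_pos: [0.4706, -0.3472, 0.3176]
ee_rot: [0.001, 0.839, 0.545, -0.0]
ft_force: [-0.3, -0.3, -0.6]
opening: 0.0854
t 16.92 pos [ 0.4706 -0.3472  0.3176] z [-1.0e-04 -1.5e-03 -1.0e+00] y [ 9.136e-01 -4.066e-01  5.000e-04] F [-0.3 -0.3 -0.6] Ft [-0.4 -0.1  0.6] T [0.03 0.01 0.  ] open 0.0854 q [-7.720e-01  3.260e-01  2.270e-01  1.471e+00 -1.000e-03  1.217e+00]
scene [('rod_handle', array([ 0.5051, -0.2495,  0.1515]), 0.7), ('lid_front', array([0.6222, 0.0623, 0.1824]), 0.87), ('ball_head', array([ 0.5185, -0.3418,  0.1062]), 0.6)]
top [('rod_handle', array([0.3636, 0.3147, 0.0294]), 0.72), ('lid_front', array([0.6214, 0.063 , 0.1853]), 0.7), ('ball_head', array([ 0.5189, -0.3391,  0.1118]), 0.65)]
wrist [('rod_handle', array([ 0.5038, -0.2493,  0.1534]), 0.91), ('ball_head', array([ 0.52  , -0.3435,  0.113 ]), 0.81)]
[133.95196022 185.45638569] [144.35655419 221.7106775 ]
```

View pics/m1.png

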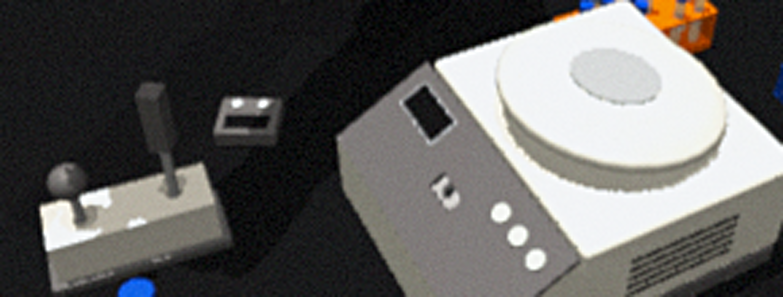

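View pics/m2.png

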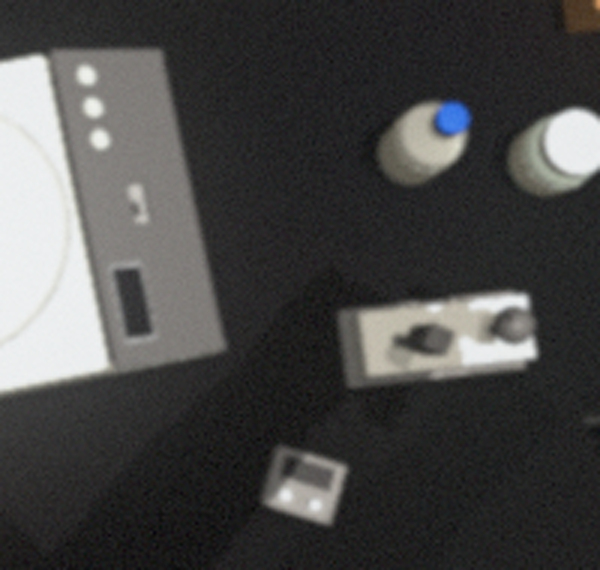

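```bash
python3 -c "
from h import *
print(job.sign_off())"
```

```text
the job is handed in; nothing more can be done
None
```

The lid is up and the release rod is back in its hole in the stand. I handed the job in at about 17 s on the robot clock.

- **Release:** I found the eyelet by eye in the wrist camera, about 4.6 mm to one side of the slot's middle. The rod went through it square to the panel with no contact until the catch. I pushed to about 35.5 mm behind the panel, where it came up against a hard stop at about 23 N.
- **Lid:** After I pulled the rod out, the networks put the lid's front edge at 182–188 mm, against 184 mm for fully up. The last pictures also show it up.
- **Rod:** It touched bottom in the hole at 10 N, with the gripper at the same height as when it first gripped the rod (158.2 mm against 158.3 mm). After release it leans a few degrees towards the robot, about what the 13 mm hole allows. Its handle centre reads 152–153 mm high.
- **Rest of the bench:** The ball tool reads within about 3 mm of its first position, and nothing else near the stand or centrifuge looks moved. The arm ended clear, with no contact force.

**Checks that disagreed:**
- Some network readings were clearly wrong: the lid edge twice and the rod tip once while the rod was at the panel, and the rod handle in the final top view. I went by the pictures and the other cameras instead.
- The panel normal I measured leans to the robot's right but slightly away from it, not towards it as the task says. I used the measured direction, and the rod went in without resistance.

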